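Peg the last rinsed beaker and hold up the drying rack

TASK

The last rinsed beaker is still draining, mouth down, on the sloping wire drainer: put it upside down on the empty peg of the drying rack, set down all the way onto the peg's ribs like the other three and not dropped, and let go of it. Then take the loaded rack by its handle, lift it straight up until its feet are about 12 cm clear of the bench, and finish holding it there, level and still, with all four beakers on their pegs. Do not tip the rack or disturb the bottle, tip box and dropper bottle behind.

Things in the scene. Friction and masses are not known exactly. Their poses are not given: they have to be found in the camera images.
- rack: loose drying rack, about 0.5 kg empty: metal tray 170 (x) x 250 (y) mm on 6 mm feet, edge 18 mm high, with four white pegs and a bail handle across its middle. Origin at the centre of the underside of its feet; z up, x away from the robot, y left (yaw up to 0.35 rad either way). With all pegs loaded it balances under the middle of the handle
- handle (a point): middle of the handle's straight black grip: a bar 16 mm in diameter, 120 mm long along the rack's y, 128 mm above the rack's underside; the inverted beakers reach 73 mm
- free_peg (a point): the one empty peg, robot side, left (rack x -48, y +56 mm): point on its axis at the tops of its four ribs (6 mm above the tray sheet, 15 mm above the rack's underside, reaching 27 mm out), on which the beaker's rim shall stand; axes as the rack's. Above that point the peg is 30 mm thick up to 5 mm, 19 mm at 16 mm, 17 mm at 32 mm; rounded tip at 38 mm
- peg_1 (a point): axis of the robot-side right peg (rack x -48, y -56 mm), at the height of the rib tops
- peg_2 (a point): axis of the far left peg (rack x +48, y +56 mm), at the height of the rib tops
- peg_3 (a point): axis of the far right peg (rack x +48, y -56 mm), at the height of the rib tops
- beaker_mid (a point): centre of the rinsed clear beaker (on its axis, half-way along): 58 mm long, outside diameter 44 mm at the mouth, about 40 at the bottom, 37 mm free inside, bottom 3 mm thick, 35 g. Its z axis points from the bottom out through the mouth. It starts lying 65 degrees mouth down in the drainer, mouth to the robot's side, and lifts straight up
- drainer: fixed drainer: two 6 mm steel wires 26 mm apart, sloping down at 65 degrees to its -x (robot) side, bent square at the foot into a ledge under the beaker's rim, in a grey drip tray, 150 x 120 x 12 mm. The wires stay under the beaker's middle: both its sides are free for fingers from above. Origin at the underside, 56 mm below the beaker's centre; yaw up to 0.35 rad either way
- beaker_1_mid (a point): centre (half-way up) of the beaker, same kind, already upside down on peg_1; z axis through the mouth, pointing down
- beaker_2_mid (a point): centre (half-way up) of the beaker, same kind, already upside down on peg_2; z axis through the mouth, pointing down
- beaker_3_mid (a point): centre (half-way up) of the beaker, same kind, already upside down on peg_3; z axis through the mouth, pointing down
- bottle_mid (a point): centre of the reagent bottle standing behind the work, 57 mm wide, 100 mm high; leave it alone
- tip_box_mid (a point): centre of the clear pipette tip box standing behind the work, 76 x 112 x 62 mm; leave it alone
- dropper_mid (a point): centre of the small brown dropper bottle with a black bulb standing behind the work, 23 mm wide, 75 mm high; leave it alone

How it is judged:
On the way:
1. the rinsed beaker stands upside down on the empty peg, let go, with the rack still standing on the bench (horizontal distance between beaker_mid and free_peg below 0.009 m and angle between beaker_mid's own z axis and vertical above 2.95 rad and z of beaker_mid in the frame of rack between 0.039 and 0.049 m and contact force between the fingers and beaker below 0.05 N and linear speed of beaker below 0.05 m/s and height (world z) of rack below 0.005 m), for 0.3 s.
At the end, for the whole second after the job is handed in: The gripper alone holds the rack 100 to 160 mm above the bench, within 0.10 rad of level and still (under 0.02 m/s, 0.1 rad/s); all four beakers are upside down on their pegs, within 9 mm of the axis and fully down (centre 39 to 49 mm above the rack's underside) (height (world z) of rack between 0.1 and 0.16 m and angle between rack's own z axis and vertical below 0.1 rad and linear speed of rack below 0.02 m/s and angular speed of rack below 0.1 rad/s and contact force between the fingers and rack above 2 N and contact force between rack and drainer below 0.05 N and horizontal distance between beaker_mid and free_peg below 0.009 m and angle between each of beaker_mid, beaker_1_mid, beaker_2_mid, beaker_3_mid's own z axis and vertical above 2.95 rad and z of beaker_mid in the frame of rack between 0.039 and 0.049 m and horizontal distance between beaker_1_mid and peg_1 below 0.009 m and z of beaker_1_mid in the frame of rack between 0.039 and 0.049 m and horizontal distance between beaker_2_mid and peg_2 below 0.009 m and z of beaker_2_mid in the frame of rack between 0.039 and 0.049 m and horizontal distance between beaker_3_mid and peg_3 below 0.009 m and z of beaker_3_mid in the frame of rack between 0.039 and 0.049 m); the arm keeps its last pose, push and grip.
It fails at once if the rinsed beaker is dropped onto the rack (falls free at more than 0.45 m/s) (horizontal distance between beaker_mid and free_peg below 0.04 m and contact force between the fingers and beaker below 0.05 N and linear speed of beaker above 0.45 m/s).
It fails at once if the rack is tipped by more than 0.35 rad (angle between rack's own z axis and vertical above 0.35 rad).
It fails at once if the reagent bottle is moved by more than 3 cm or knocked over (distance of bottle_mid from where it was at the start of the episode above 0.03 m or angle between bottle_mid's own z axis and vertical above 0.5 rad).
It fails at once if the pipette tip box is moved by more than 3 cm or knocked over (distance of tip_box_mid from where it was at the start of the episode above 0.03 m or angle between tip_box_mid's own z axis and vertical above 0.5 rad).
It fails at once if the dropper bottle is moved by more than 3 cm or knocked over (distance of dropper_mid from where it was at the start of the episode above 0.03 m or angle between dropper_mid's own z axis and vertical above 0.5 rad).
It also fails if it takes over 59 s, if anything falls off the work surface, if the arm or the gripper's body presses on something with over 40 N, if the wrist force passes 120 N, or if a joint passes its speed limit or range.

ROBOT

A 6-joint arm with a two-finger parallel gripper is mounted at the origin on a cart in front of the work surface, level with it; the furniture and walls round the work are solid. World frame = base frame: x ahead of the robot, y to its left, z up, the work surface at z = 0. Lengths are in m, angles in rad, forces in N, time in s.
With the tool pointing down it reaches from about 0.25 to 0.775 m from the base axis. Payload 4 kg.
Tool frame: the origin (TCP) lies at the centre of the arm's flange, where the gripper is bolted on; the fingertips stand 199 mm ahead of it and the grasp point (between the pads) lies 180 mm ahead of it (robot.tcp_to_tips is the distance from the TCP to the fingertips, in m); z points along the fingers, y is the line along which they close (so a half turn about z gives the same grasp; the last joint's range is limited). The gripper opens to 94 mm and grips with 3 to 60 N. Pads are 16 mm wide; open, the fingers measure 119 mm over their backs; the gripper's body (75 mm by 177 mm) begins 78 mm behind the grasp point.
Start: joints at [-1.24, 0.087, 1.371, -0, 1.684, -0.103], TCP at [0.231, -0.499, 0.405] pointing down, gripper open.
Joint ranges: [-3.1, 3.1], [-0.76, 2.03], [0.27, 2.55], [-1.08, 4.22], [0.17, 2.65], [-2.57, 2.57]. Speed limits (rad/s): [2.79, 2.79, 3.14, 3.14, 3.14, 3.14].

INTERFACE

Orientations are given as [roll, pitch, yaw] about the fixed x, y, z axes, in that order (R = Rz(yaw) Ry(pitch) Rx(roll)).
In Python, from bench import telemetry, snapshot, ticket, robot gives the robot as it stands.
- The arm moves only by the tool apply_moves, never from a script. Its argument "moves" is a list that holds one entry, the list of rows, each a list of 5 numbers: the shift along the tool's x, y, z in units of 50 mm (1.0 is 50 mm), then the turn about the tool's z in units of 10 degrees (1.0 is 10 degrees), then the closure, from 0 (fully open) to 1 (shut). A call has 1 to 10 rows; each row is the pose to reach, as a shift and turn from the pose commanded when the call began, along the tool's axes at that moment; what a row does not reach only later rows make up. A row lasts 1/8 s, in which the tool goes at most 62.5 mm and 10.7 degrees, less where a joint would pass 70% of its speed; a pose out of reach is approached as far as the arm can. A call with a gripper value outside its range is refused whole. The fingers move at their own pace and stop on an object; the grip force is fixed at half the most. Time passes only in rows, so rows that repeat a pose let the fingers close. It gives the time, the measured TCP pose, the force, the opening and the grip force at its end, in the units of the state.
- telemetry.get_obs(): the state, without advancing time (a new reading comes with each control period).
- snapshot(name): name is "scene" or "top" or "wrist"; returns a dict with "image" (384x512x3 uint8, red, green, blue), "fovy" (degrees; the focal length in pixels is half the picture's height over the tangent of half this angle, whatever the lens; pixels are square), "cx", "cy" (the principal point, pixels), "R" (3x3) and "t" (3): a world point X has camera coordinates R X + t. Camera axes: x right, y down, z forward; pixel columns grow to the right and rows downward; lengths in m; the calibration is good to about 2 mm. A picture is of the moment at which its call begins. There is no depth.
- ticket.close_job(): hands the job in; it is judged then, once.
The state is a dict: "time": time; "joint_positions": joint angles; "qvel": joint speeds; "joint_torque": joint torques, N m; "tool_pos": TCP position; "ee_rot": TCP orientation; "wrist_force": force on the tool from outside, world axes, zero at the start; "wrist_torque": the same for the moment, N m; "width": finger opening in m; "finger_force": force on a finger pad.
Only numpy, scipy, OpenCV 4.12 (cv2) and the standard library are available. Lean on these libraries where they do the work, as an engineer would, in place of code of your own. Each camera call takes 0.05 s, during which the arm holds its last target. There are 200 camera calls.

## Working session

There is one attempt and no reset: what is moved stays moved. The work goes in short steps, Python scripts to look and compute and a tool call to move; the robot and the scene stay as the last step left them, time stands still between calls to the robot, and variables do not carry over. Pictures are saved under pics/ and viewed, at most 10 in all, crops included, and the job is handed in when it is done.

Besides the shell and the picture viewer there is one more tool, called after "Emit:" as name(argument=value, ...) on one line, values as JSON. apply_moves: Moves the arm, as the interface text tells. Its arguments: {"type":"object","properties":{"moves":{"type":"array","items":{"type":"array","items":{"type":"array","items":{"type":"number"}}}}},"required":["moves"]}

```bash
ls; mkdir -p pics
cat > h.py <<'E'
import numpy as np,cv2,pickle
from bench import telemetry,snapshot,ticket,robot
def snap(n,f):
    s=snapshot(n); cv2.imwrite(f'pics/{f}.png',s['image'][:,:,::-1]); pickle.dump(s,open(f'pics/{f}.pkl','wb')); return s
def load(f): return pickle.load(open(f'pics/{f}.pkl','rb'))
def foc(s): return s['image'].shape[0]/2/np.tan(np.radians(s['fovy'])/2)
def at_z(s,u,v,z):
    d=np.array(s['R']).T@np.array([(u-s['cx'])/foc(s),(v-s['cy'])/foc(s),1]); c=-np.array(s['R']).T@np.array(s['t'])
    return c+d*(z-c[2])/d[2]
def proj(s,X):
    p=np.array(s['R'])@np.array(X)+np.array(s['t']); return p[:2]/p[2]*foc(s)+[s['cx'],s['cy']]
def crop(f,x0,y0,x1,y1,k,o):
    im=cv2.imread(f'pics/{f}.png')[y0:y1,x0:x1]; cv2.imwrite(f'pics/{o}.png',cv2.resize(im,None,fx=k,fy=k,interpolation=cv2.INTER_CUBIC))
E
python3 - <<'E'
from h import *
a=snap('top','top0');b=snap('scene','scene0')
cv2.imwrite('pics/both.png',cv2.resize(a['image'][:,:,::-1],(800,600),interpolation=cv2.INTER_CUBIC))
for s in(a,b): print(s['fovy'],-np.array(s['R']).T@np.array(s['t']))
o=telemetry.get_obs();print(o['time'],o['tool_pos'],o['ee_rot'],o['width'])
E
```

```text
pics
51.47254300245454 [0.40857587 0.02839809 1.11592494]
47.10908139193051 [0.1466393  0.91378351 0.66623696]
0.1 [ 0.23114694 -0.4989684   0.40362223] [-3.13962083e+00 -1.62968571e-04  4.33811062e-01] 0.09406970068208541
```

View pics/both.png

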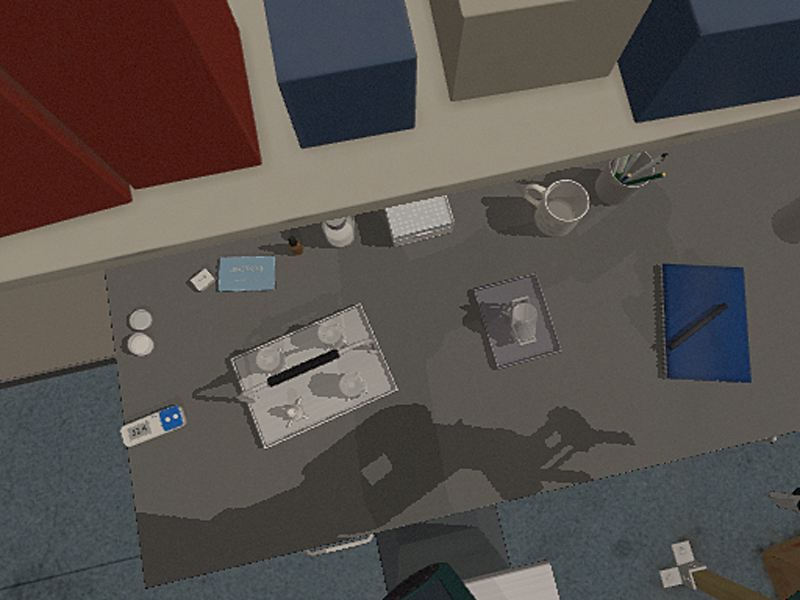

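View pics/scene0.png

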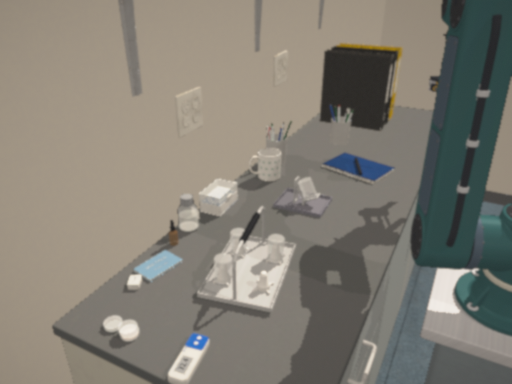

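The overview shows the rack at about (315,375) in the scaled top view, its empty peg at (293,410), and the drainer beaker at about (523,318). I'll enlarge this next.

Run:
```python
from h import *
crop('top0',140,170,370,290,3.4,'c0')
```

```text
(no output)
```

View pics/c0.png

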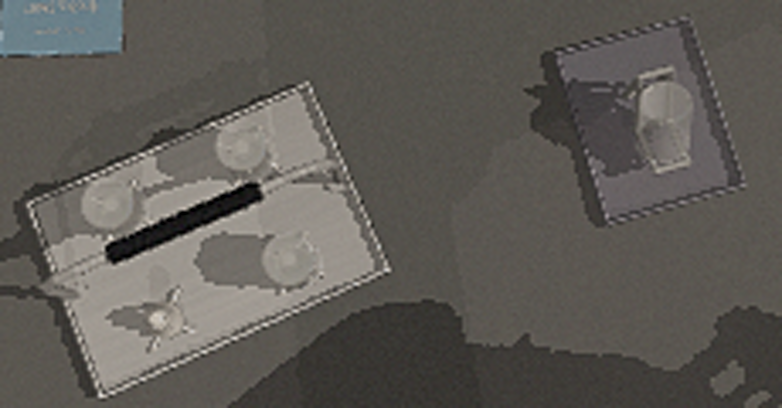

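Run:
```python
from h import *
s=load('top0'); P=lambda u,v,z: at_z(s,u/3.4+140,v/3.4+170,z)
def fit(L,z):
    p=np.array([P(*c,z) for c in L]); print(p.round(4).tolist()); 
    for i in range(4): d=p[(i+1)%4]-p[i]; print(np.linalg.norm(d).round(4),np.degrees(np.arctan2(d[1],d[0])).round(2))
    return p.mean(0)
print('rack',fit([(27,203),(308,85),(388,268),(101,397)],.018))
print('dr',fit([(556,53),(690,18),(745,184),(606,224)],.012))
a,b=P(108,250,.13),P(260,192,.13); print(a,b,(a+b)/2,np.linalg.norm(a-b),np.degrees(np.arctan2(*(b-a)[1::-1])))
print('peg',P(163,318,.05)); print('beak',P(665,120,.056))
```

```text
[[0.6, 0.2985, 0.018], [0.6445, 0.0555, 0.018], [0.4834, 0.0242, 0.018], [0.4358, 0.267, 0.018]]
0.2471 -79.62
0.1641 -169.02
0.2474 101.1
0.1673 10.87
rack [0.54094039 0.1613064  0.018     ]
[[0.6261, -0.1521, 0.012], [0.6301, -0.2693, 0.012], [0.4849, -0.2755, 0.012], [0.4787, -0.1564, 0.012]]
0.1172 -88.04
0.1453 -177.56
0.1193 92.96
0.1474 1.66
dr [ 0.55495006 -0.21334336  0.012     ]
[0.53370794 0.21939585 0.13      ] [0.55033181 0.10359614 0.13      ] [0.54201987 0.161496   0.13      ] 0.11698686352580666 -81.83059909309371
peg [0.48278065 0.20267598 0.05      ]
beak [ 0.54515559 -0.21570185  0.056     ]
```

Emit:
apply_moves(moves=[[[1, -0.3, 0.1, 0.4, 0], [2.2, -0.7, 0.2, 0.8, 0], [3.4, -1.05, 0.4, 1.2, 0], [4.6, -1.4, 0.5, 1.6, 0], [5.8, -1.8, 0.6, 2, 0], [7, -2.1, 0.8, 2.25, 0], [7.8, -2.4, 0.8, 2.25, 0], [8.14, -2.5, 0.8, 2.25, 0], [8.14, -2.5, 0.8, 2.25, 0]]])

```text
time: 1.23
tool_pos: [0.5482, -0.2143, 0.3642]
ee_rot: [3.141, 0.001, 0.043]
wrist_force: [-0.5, -0.3, 0.5]
width: 0.094
finger_force: 0.0
```

Run:
```python
from h import *
a=snap('wrist','w1')
print(a['fovy'],-np.array(a['R']).T@np.array(a['t']),a['R'])
o=telemetry.get_obs();print(o['time'],o['tool_pos'],o['ee_rot'],o['width'])
print(proj(a,[.555,-.2133,.056]),proj(a,[.545,-.2157,.056]))
crop('w1',0,0,512,384,1.5,'w1b')
```

```text
64.704345531332 [ 0.63032929 -0.21043146  0.34436648] [[ 4.20998097e-02 -9.99113154e-01  7.14664652e-04]
 [-9.57883423e-01 -4.01591204e-02  2.84335352e-01]
 [-2.84054490e-01 -1.26550296e-02 -9.58724620e-01]]
1.275 [ 0.5476054  -0.21510056  0.3644367 ] [3.14095917e+00 1.16358673e-03 4.09490664e-02] 0.09405445008113311
[252.39781481 178.31640481] [254.39499396 188.16110046]
```

View pics/w1b.png

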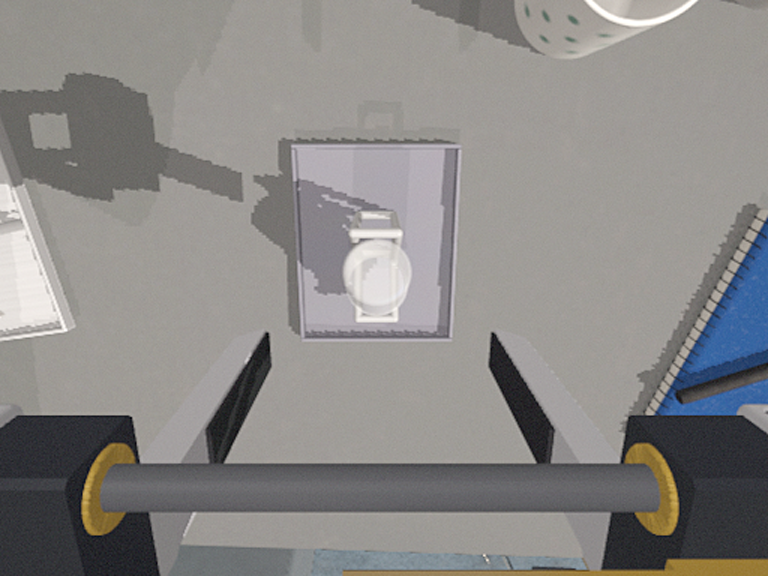

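The wrist view shows the beaker outlined at about (343–411, 239–317) in the scaled picture, with the drainer tray square to the fingers. I'll fit a model to that.

Run:
```python
from h import *
s=load('w1')
c,n=np.cos(np.radians(65)),np.sin(np.radians(65))
th=np.linspace(0,2*np.pi,90)
for yaw in(1.7,2.3):
  for m in([.555,-.2133,.056],[.550,-.2133,.056],[.548,-.2133,.056]):
    C,S=np.cos(np.radians(yaw)),np.sin(np.radians(yaw)); R=np.array([[C,-S,0],[S,C,0],[0,0,1]])
    ax=np.array([c,0,n]);e2=np.array([-n,0,c]);e1=np.array([0,1,0])
    for k,r in((.029,.020),(-.029,.022)):
      p=np.array([proj(s,np.array(m)+R@(ax*k+r*(e1*np.cos(t)+e2*np.sin(t))))*1.5 for t in th]); print(yaw,m[0],k,p.min(0).round(),p.max(0).round())
for u,v in((292,145),(461,147),(451,340),(303,340)): print(at_z(s,u/1.5,v/1.5,.012).round(4))
```

```text
1.7 0.555 0.029 [345. 226.] [413. 292.]
1.7 0.555 -0.029 [348. 245.] [409. 305.]
1.7 0.55 0.029 [345. 234.] [412. 300.]
1.7 0.55 -0.029 [348. 252.] [409. 312.]
1.7 0.548 0.029 [345. 237.] [412. 303.]
1.7 0.548 -0.029 [348. 254.] [408. 314.]
2.3 0.555 0.029 [345. 226.] [412. 292.]
2.3 0.555 -0.029 [348. 245.] [409. 305.]
2.3 0.55 0.029 [345. 234.] [412. 300.]
2.3 0.55 -0.029 [348. 252.] [409. 312.]
2.3 0.548 0.029 [345. 237.] [412. 303.]
2.3 0.548 -0.029 [348. 254.] [409. 314.]
[ 0.6294 -0.1495  0.012 ]
[ 0.6331 -0.2678  0.012 ]
[ 0.4866 -0.2735  0.012 ]
[ 0.4817 -0.1564  0.012 ]
```

Emit:
apply_moves(moves=[[[0.14, -0.03, 0.6, 0, 0], [0.14, -0.03, 1.4, 0, 0.2], [0.14, -0.03, 2.0, 0, 0.3], [0.14, -0.03, 2.25, 0, 0.4], [0.14, -0.03, 2.25, 0, 0.5], [0.14, -0.03, 2.25, 0, 1], [0.14, -0.03, 2.25, 0, 1], [0.14, -0.03, 2.25, 0, 1], [0.14, -0.03, 2.25, 0, 1]]])

```text
time: 2.4
tool_pos: [0.5551, -0.2123, 0.2541]
ee_rot: [3.142, -0.002, 0.042]
wrist_force: [-2.7, 3.2, 5.7]
width: 0.0415
finger_force: 30.0
```

Emit:
apply_moves(moves=[[[0, 0, -0.3, 0, 1], [0, 0, -0.8, 0, 1], [0, 0, -1.6, 0, 1], [0, 0, -2.4, 0, 1], [0, 0, -2.4, 0, 1], [0, 0, -2.4, 0, 1]]])

```text
time: 3.15
tool_pos: [0.5548, -0.2129, 0.3718]
ee_rot: [3.141, 0.0, 0.041]
wrist_force: [-1.0, -0.0, -1.0]
width: 0.0415
finger_force: 29.9
```

Run:
```python
from h import *
a=snap('wrist','w2')
b=snap('scene','s2')
print([proj(b,[.545,-.2128,z]).round() for z in(.10,.2)])
im=b['image'][60:270,220:420,::-1]
A=cv2.resize(a['image'][150:,100:400,::-1],None,fx=1.4,fy=1.4);B=cv2.resize(im,(350,368),interpolation=cv2.INTER_CUBIC)
h=min(A.shape[0],368);h=max(A.shape[0],368)
c=np.zeros((h,A.shape[1]+350,3),np.uint8);c[:A.shape[0],:A.shape[1]]=A;c[:368,A.shape[1]:]=B;cv2.imwrite('pics/w2b.png',c);print(A.shape)
```

```text
[array([310., 175.]), array([312., 143.])]
(328, 420, 3)
```

View pics/w2b.png

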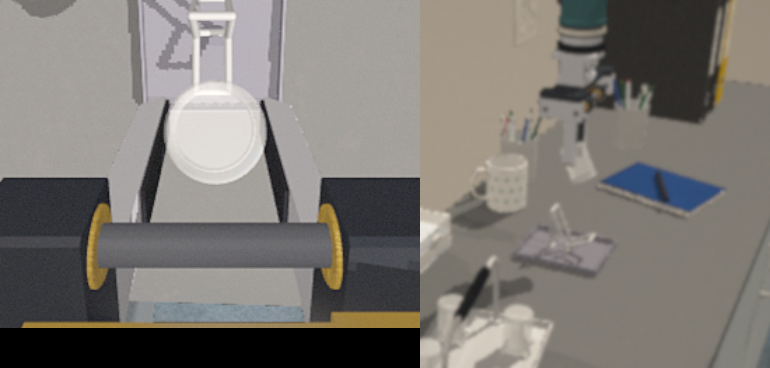

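Emit:
apply_moves(moves=[[[-0.3, -0.6, 0, 0, 1], [-0.9, -1.5, 0, 0, 1], [-1.5, -2.5, 0, 0, 1], [-1.78, -2.94, 0.5, 0, 1], [-1.78, -2.94, 1.4, 0, 1], [-1.78, -2.94, 2.2, 0, 1], [-1.78, -2.94, 2.6, 0, 1], [-1.78, -2.94, 2.66, 0, 1], [-1.78, -2.94, 2.72, 0, 1], [-1.78, -2.94, 2.72, 0, 1]]])

```text
time: 4.5
tool_pos: [0.4602, -0.0697, 0.2369]
ee_rot: [3.141, -0.001, 0.041]
wrist_force: [0.8, -0.1, -0.1]
width: 0.0421
finger_force: 29.9
```

Emit:
apply_moves(moves=[[[0, 0, 0.03, 0, 1], [0, 0, 0.06, 0, 1], [0, 0, 0.08, 0, 1], [0, 0, 0.08, 0, 1]]])

```text
time: 5.0
tool_pos: [0.4604, -0.0697, 0.2337]
ee_rot: [3.141, -0.002, 0.041]
wrist_force: [-1.5, 0.1, 5.7]
width: 0.0415
finger_force: 30.0
```

Emit:
apply_moves(moves=[[[0, 0, 0, 0, 0.53], [0, 0, 0, 0, 0.5], [0, 0, 0, 0, 0.45], [0, 0, 0, 0, 0.4], [0, 0, 0, 0, 0.3], [0, 0, 0, 0, 0.3], [0, 0, 0, 0, 0.3]]])

```text
time: 5.88
tool_pos: [0.4599, -0.0696, 0.2322]
ee_rot: [3.142, -0.0, 0.041]
wrist_force: [-0.5, 0.6, -0.4]
width: 0.0661
finger_force: 0.0
```

Run:
```python
from h import *
a=snap('wrist','w3')
b=snap('scene','s3');t=snap('top','t3')
print(proj(b,[.455,-.07,.03]),proj(a,[.455,-.07,.058])*1.5)
A=cv2.resize(a['image'][150:,100:400,::-1],None,fx=1.4,fy=1.4);
x,y=proj(b,[.455,-.07,.03]).astype(int); im=b['image'][y-60:y+60,x-55:x+55,::-1]
B=cv2.resize(im,(337,368),interpolation=cv2.INTER_CUBIC)
c=np.zeros((368,A.shape[1]+337,3),np.uint8);c[:A.shape[0],:A.shape[1]]=A;c[:368,A.shape[1]:]=B;cv2.imwrite('pics/w3b.png',c)
```

```text
[320.15699421 224.89878199] [380.75103409 387.16982089]
```

View pics/w3b.png

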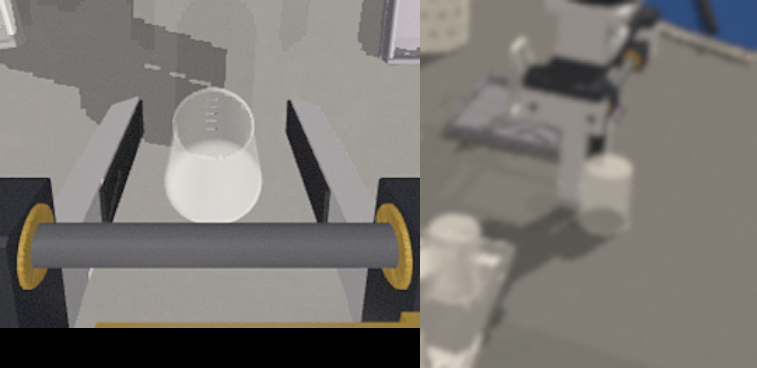

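Run:
```python
from h import *
s=load('w3')
th=np.linspace(0,2*np.pi,90)
f=lambda m,z,r:np.array([(proj(s,[m[0]+r*np.cos(t),m[1]+r*np.sin(t),z])-[100,150])*1.4 for t in th])
for x in(.44,.445,.45,.455,.46):
  for z,r in((.058,.020),(0,.022)):
    p=f((x,-.07),z,r);print(x,z,p.min(0).round(),p.max(0).round())
print(telemetry.get_obs()['tool_pos'])
```

```text
0.44 0.058 [166. 140.] [262. 224.]
0.44 0 [174.  85.] [254. 158.]
0.445 0.058 [166. 129.] [263. 214.]
0.445 0 [174.  76.] [255. 150.]
0.45 0.058 [166. 118.] [264. 204.]
0.45 0 [174.  67.] [255. 142.]
0.455 0.058 [166. 106.] [265. 194.]
0.455 0 [174.  58.] [256. 134.]
0.46 0.058 [166.  94.] [265. 184.]
0.46 0 [174.  49.] [257. 126.]
[ 0.45991066 -0.06957644  0.23220492]
```

Emit:
apply_moves(moves=[[[-0.2, -0.01, 0, 0, 0.3], [-0.4, -0.01, 0.04, 0, 0.3], [-0.4, -0.01, 0.04, 0, 0.35], [-0.4, -0.01, 0.04, 0, 0.45], [-0.4, -0.01, 0.04, 0, 0.6], [-0.4, -0.01, 0.04, 0, 1], [-0.4, -0.01, 0.04, 0, 1], [-0.4, -0.01, 0.04, 0, 1]]])

```text
time: 7.02
tool_pos: [0.4401, -0.0699, 0.2303]
ee_rot: [3.141, -0.0, 0.041]
wrist_force: [-0.3, -0.2, 1.2]
width: 0.0415
finger_force: 30.0
```

Emit:
apply_moves(moves=[[[0, 0, -0.4, 0, 1], [0, 0, -1.2, 0, 1], [-0.1, -0.5, -2.2, 0, 1], [-0.2, -1.5, -3, -0.2, 1], [-0.3, -2.6, -3, -0.4, 1], [-0.4, -3.8, -3, -0.76, 1], [-0.5, -4.9, -3, -0.76, 1], [-0.57, -5.4, -3, -0.76, 1], [-0.57, -5.53, -3, -0.76, 1], [-0.57, -5.53, -3, -0.76, 1]]])

```text
time: 8.28
tool_pos: [0.4002, 0.205, 0.3799]
ee_rot: [3.141, 0.0, 0.174]
wrist_force: [0.1, -0.4, -0.1]
width: 0.0415
finger_force: 30.0
```

Run:
```python
from h import *
a=snap('wrist','w4')
crop('w4',0,0,512,384,1.56,'w4b')
o=telemetry.get_obs();print(o['time'],o['tool_pos'],o['ee_rot'],o['width'])
C,S=np.cos(.18),np.sin(.18)
for n,p in dict(handle=(0,0,.136),tip=(-.048,.056,.053),p1=(-.048,-.056,.073),h1=(0,.06,.128),h2=(0,-.06,.128)).items(): print(n,proj(a,[.541+C*p[0]-S*p[1],.1614+S*p[0]+C*p[1],p[2]])*1.56)
```

```text
8.325 [0.40029071 0.20452641 0.37998638] [3.14076854e+00 3.19668853e-04 1.72950750e-01] 0.04135941680311789
handle [552.97481061  33.75442197]
tip [413.18435152 152.77126329]
p1 [607.03242932 151.40363695]
h1 [411.24555855  39.10594724]
h2 [683.08047958  37.21802388]
```

View pics/w4b.png

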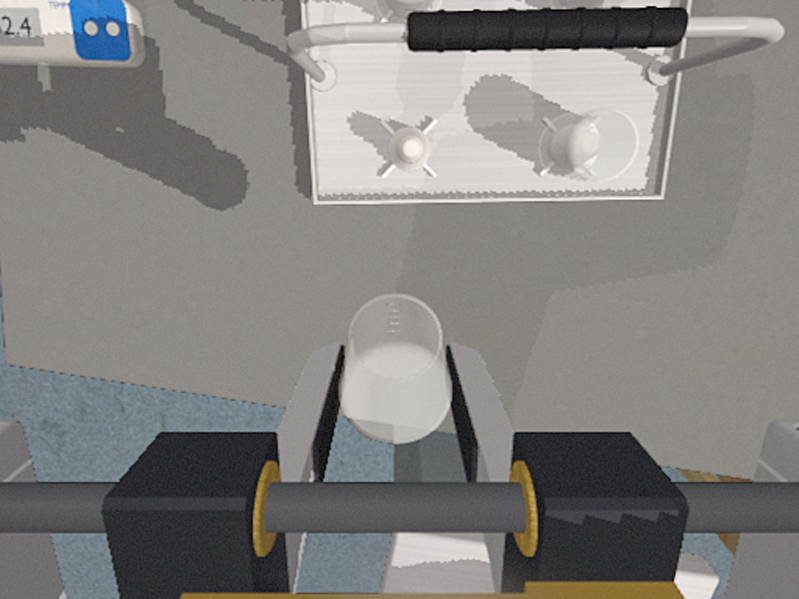

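Run:
```python
from h import *
s=load('w4'); P=lambda u,v,z: at_z(s,u/1.56,v/1.56,z).round(4)
print('tip',P(411,146,.052),P(411,148,.05)); a,b=P(408,30,.130),P(687,28,.130);print('handle',a,b,(a+b)/2,np.degrees(np.arctan2(*(b-a)[1::-1])),np.linalg.norm(a-b))
a,b=P(314,203,.018),P(663,198,.018);print('edge',a,b,np.linalg.norm(a-b),np.degrees(np.arctan2(*(b-a)[1::-1])),(a+b)/2)
print('ribs',P(409,149,.015), P(435,119,.015),P(383,178,.015),P(436,177,.015),P(384,120,.015))
```

```text
tip [0.4875 0.2099 0.052 ] [0.4864 0.2097 0.05  ]
handle [0.5331 0.2225 0.13  ] [0.5549 0.1029 0.13  ] [0.544  0.1627 0.13  ] -79.66986110519306 0.12157055564568255
edge [0.438 0.27  0.018] [0.4844 0.0256 0.018 ] 0.24876559247613003 -79.25017871617437 [0.4612 0.1478 0.018 ]
ribs [0.486  0.2098 0.015 ] [0.5085 0.1958 0.015 ] [0.4635 0.2244 0.015 ] [0.4707 0.1875 0.015 ] [0.5018 0.2302 0.015 ]
```

Emit:
apply_moves(moves=[[[0.4, 0.05, 0, 0, 1], [1.1, 0.13, 0.1, 0, 1], [1.73, 0.21, 0.3, 0, 1], [1.73, 0.21, 0.9, 0, 1], [1.73, 0.21, 1.5, 0, 1], [1.73, 0.21, 1.7, 0, 1], [1.73, 0.21, 1.7, 0, 1], [1.73, 0.21, 1.7, 0, 1]]])

```text
time: 9.32
tool_pos: [0.4876, 0.2096, 0.2968]
ee_rot: [-3.141, -0.003, 0.173]
wrist_force: [-0.8, -0.1, -0.9]
width: 0.0414
finger_force: 30.0
```

Run:
```python
from h import *
a=snap('wrist','w5')
crop('w5',130,140,390,335,3,'w5b')
o=telemetry.get_obs();print(o['time'],o['tool_pos'],o['ee_rot'],o['width'])
t=lambda X:(proj(a,X)-[130,140])*3
print('tip',t([.487,.2095,.052]),'rim',t([o['tool_pos'][0],o['tool_pos'][1],o['tool_pos'][2]-.23]),'top',t([o['tool_pos'][0],o['tool_pos'][1],o['tool_pos'][2]-.172]))
```

```text
9.375 [0.48754697 0.20975143 0.29693918] [-3.14133075 -0.00318443  0.17345473] 0.04182220065272348
tip [370.30130062 206.85615179] rim [369.78821485 225.54161126] top [370.16958742 339.49271433]
```

View pics/w5b.png

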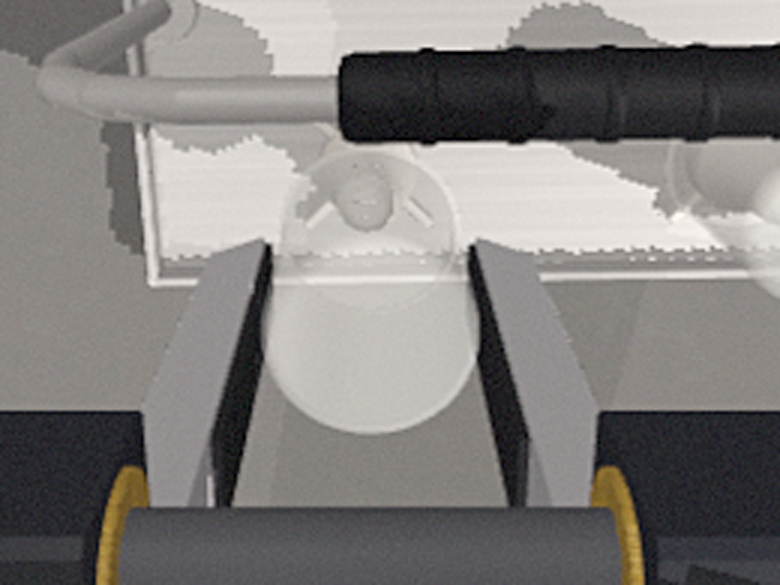

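Emit:
apply_moves(moves=[[[0, -0.015, 0.15, 0, 1], [0, -0.015, 0.4, 0, 1], [0, -0.015, 0.65, 0, 1], [0, -0.015, 0.85, 0, 1], [0, -0.015, 0.95, 0, 1], [0, -0.015, 0.98, 0, 1], [0, -0.015, 0.98, 0, 1]]])

```text
time: 10.25
tool_pos: [0.4871, 0.2106, 0.2464]
ee_rot: [3.142, -0.001, 0.174]
wrist_force: [0.0, -0.3, 0.4]
width: 0.0413
finger_force: 30.0
```

Emit:
apply_moves(moves=[[[0, 0, 0.02, 0, 1], [0, 0, 0.04, 0, 1], [0, 0, 0.04, 0, 1]]])

```text
time: 10.62
tool_pos: [0.4872, 0.2106, 0.2449]
ee_rot: [-3.142, -0.001, 0.174]
wrist_force: [-0.2, -0.4, 2.8]
width: 0.0416
finger_force: 30.0
```

Emit:
apply_moves(moves=[[[0, 0, 0.01, 0, 1], [0, 0, 0.01, 0, 0.53], [0, 0, 0.01, 0, 0.48], [0, 0, 0.01, 0, 0.35], [0, 0, 0.01, 0, 0.3], [0, 0, 0.01, 0, 0.3], [0, 0, 0.01, 0, 0.3]]])

```text
time: 11.5
tool_pos: [0.487, 0.2105, 0.2436]
ee_rot: [3.142, 0.0, 0.174]
wrist_force: [0.1, -0.3, -1.2]
width: 0.0659
finger_force: 0.0
```

Emit:
apply_moves(moves=[[[0, 0, -0.2, 0, 0.3], [0, 0, -0.8, 0, 0.3], [0, 0, -1.8, 0, 0.3], [-0.4, 0, -2.7, 0, 0.2], [-1, 0, -3, 0, 0], [-1.2, 0, -3, 0, 0], [-1.2, 0, -3, 0, 0]]])

```text
time: 12.38
tool_pos: [0.4275, 0.2001, 0.3932]
ee_rot: [3.141, 0.0, 0.174]
wrist_force: [0.2, -0.3, 0.6]
width: 0.0937
finger_force: 0.0
```

Run:
```python
from h import *
a=snap('wrist','w6');b=snap('scene','s6')
o=telemetry.get_obs();print(o['time'],o['tool_pos'],o['ee_rot'],o['width'])
A=cv2.resize(a['image'][:,:,::-1],(480,360));B=cv2.resize(b['image'][215:315,185:305,::-1],(432,360)[:2] if 0 else (310,258),interpolation=cv2.INTER_CUBIC)
c=np.zeros((360,790,3),np.uint8);c[:,:480]=A;c[:258,480:]=B;cv2.imwrite('pics/w6b.png',c)
t=lambda X:proj(a,X)*480/512
th=np.linspace(0,6.28,60)
for z,r in((.015,.022),(.073,.020)):
  p=np.array([t([.487+r*np.cos(k),.2098+r*np.sin(k),z]) for k in th]);print(z,p.min(0).round(),p.max(0).round())
```

```text
12.475 [0.42816801 0.20018738 0.39224019] [3.14110251e+00 2.01134707e-03 1.73605891e-01] 0.09371723515762008
0.015 [220.  92.] [256. 129.]
0.073 [219.  95.] [257. 134.]
```

View pics/w6b.png

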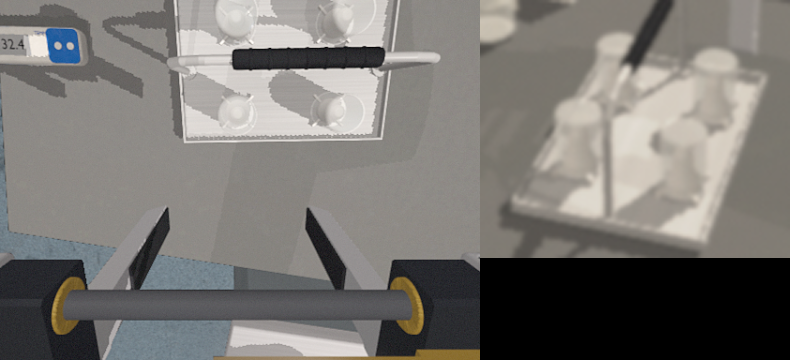

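Run:
```python
from h import *
s=load('w6'); k=512/480
a,b=[at_z(s,u*k,v*k,.128) for u,v in((233,58.5),(384,57.5))]; print(a,b,(a+b)/2,np.degrees(np.arctan2(*(b-a)[1::-1])))
o=np.array([.4278,.2001,0]);d=(a+b)/2-o;y=.174
print((d[0]*np.cos(y)+d[1]*np.sin(y))/.05,(d[0]*np.sin(y)-d[1]*np.cos(y))/.05)
```

```text
[0.53362206 0.22237398 0.128     ] [0.55526102 0.10328978 0.128     ] [0.54444154 0.16283188 0.128     ] -79.70107193734006
2.1685657472617934 1.1379750081621947
```

Emit:
apply_moves(moves=[[[0.3, 0.2, -0.1, -1, 0], [0.7, 0.4, -0.1, -2, 0], [1.1, 0.6, -0.1, -3, 0], [1.5, 0.8, -0.1, -4, 0], [1.9, 1.0, -0.1, -5, 0], [2.17, 1.14, -0.1, -6, 0], [2.17, 1.14, -0.1, -7, 0], [2.17, 1.14, -0.1, -8, 0], [2.17, 1.14, -0.1, -9.03, 0], [2.17, 1.14, -0.1, -9.03, 0]]])

```text
time: 13.72
tool_pos: [0.5453, 0.1627, 0.3969]
ee_rot: [-3.139, 0.0, 1.747]
wrist_force: [-0.1, -0.4, 0.3]
width: 0.094
finger_force: 0.0
```

Emit:
apply_moves(moves=[[[0, 0, 0.3, 0, 0], [0, 0, 0.9, 0, 0], [0, 0, 1.5, 0, 0], [0, 0, 1.8, 0, 0], [0, 0, 1.8, 0, 0]]])

```text
time: 14.35
tool_pos: [0.5442, 0.1627, 0.3067]
ee_rot: [-3.138, 0.0, 1.749]
wrist_force: [-0.3, 1.2, 0.1]
width: 0.0941
finger_force: 0.0
```

Emit:
apply_moves(moves=[[[0, 0, 0, 0, 0.4], [0, 0, 0, 0, 0.6], [0, 0, 0, 0, 0.72], [0, 0, 0, 0, 0.78], [0, 0, 0, 0, 0.81], [0, 0, 0, 0, 0.84], [0, 0, 0, 0, 1], [0, 0, 0, 0, 1], [0, 0, 0, 0, 1]]])

```text
time: 15.48
tool_pos: [0.5448, 0.1628, 0.3086]
ee_rot: [3.141, 0.0, 1.75]
wrist_force: [0.8, 0.7, -0.2]
width: 0.0154
finger_force: 30.0
```

Gripped on the 16 mm bar. Lifting slowly and straight, 2.5 units in total (about 125 mm).

Emit:
apply_moves(moves=[[[0, 0, -0.04, 0, 1], [0, 0, -0.1, 0, 1], [0, 0, -0.18, 0, 1], [0, 0, -0.28, 0, 1], [0, 0, -0.4, 0, 1], [0, 0, -0.52, 0, 1], [0, 0, -0.64, 0, 1], [0, 0, -0.76, 0, 1], [0, 0, -0.88, 0, 1], [0, 0, -1.0, 0, 1]]])

```text
time: 16.73
tool_pos: [0.5446, 0.1628, 0.3591]
ee_rot: [-3.142, 0.0, 1.75]
wrist_force: [0.4, 0.2, -8.1]
width: 0.0153
finger_force: 30.0
```

Emit:
apply_moves(moves=[[[0, 0, -0.12, 0, 1], [0, 0, -0.27, 0, 1], [0, 0, -0.42, 0, 1], [0, 0, -0.57, 0, 1], [0, 0, -0.72, 0, 1], [0, 0, -0.87, 0, 1], [0, 0, -1.02, 0, 1], [0, 0, -1.17, 0, 1], [0, 0, -1.3, 0, 1], [0, 0, -1.4, 0, 1]]])

```text
time: 17.98
tool_pos: [0.5446, 0.1628, 0.4292]
ee_rot: [3.141, 0.0, 1.75]
wrist_force: [0.7, -0.5, -7.8]
width: 0.0147
finger_force: 30.0
```

Emit:
apply_moves(moves=[[[0, 0, -0.05, 0, 1], [0, 0, -0.08, 0, 1], [0, 0, -0.08, 0, 1], [0, 0, -0.08, 0, 1], [0, 0, -0.08, 0, 1], [0, 0, -0.08, 0, 1], [0, 0, -0.08, 0, 1], [0, 0, -0.08, 0, 1]]])

```text
time: 18.98
tool_pos: [0.5446, 0.1628, 0.4327]
ee_rot: [3.142, 0.0, 1.75]
wrist_force: [-0.1, -0.5, -8.6]
width: 0.0153
finger_force: 30.0
```

Run:
```python
from h import *
a=snap('wrist','w7');b=snap('scene','s7')
o=telemetry.get_obs();print(o['time'],o['tool_pos'],o['wrist_force'],o['wrist_torque'],o['finger_force'])
A=cv2.resize(a['image'][:,:,::-1],(400,300));B=cv2.resize(b['image'][110:330,160:360,::-1],(400,440),interpolation=cv2.INTER_CUBIC)
c=np.zeros((440,800,3),np.uint8);c[:300,:400]=A;c[:,400:]=B;cv2.imwrite('pics/w7b.png',c)
C,S=np.cos(.18),np.sin(.18)
for x,y in((-.085,.125),(-.085,-.125),(.085,-.125),(.085,.125)): print((proj(b,[.5445+C*x-S*y,.163+S*x+C*y,.018+.124])-[160,110])*2+[400,0])
```

```text
19.075 [0.54456973 0.16278822 0.43266715] [ 0.34321089  0.3715688  -7.83846131] [-0.03338577 -0.11852914 -0.0556878 ] 29.98615264892578
[625.40617208 300.57933128]
[678.24388685 182.94886883]
[547.23598277 163.83822706]
[467.05475498 271.12099152]
```

View pics/w7b.png

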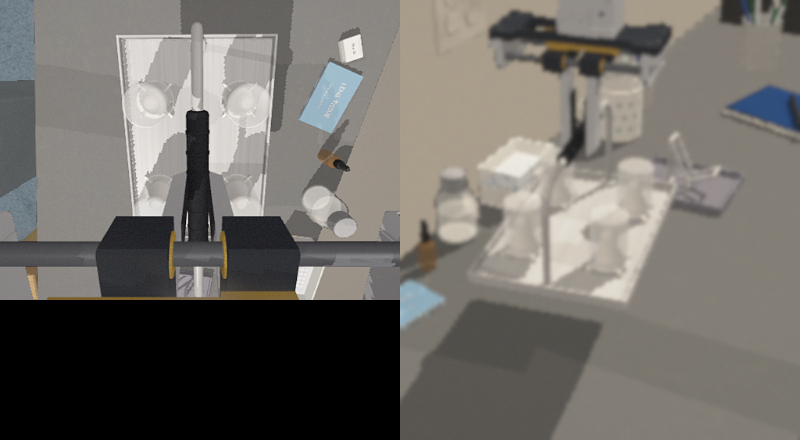

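The rack is lifted and close to level: its corners at (627,300) and (468,276) match the prediction for 124 mm to within a few pixels. All four beakers are seated.

```bash
python3 -c "
from bench import ticket
print(ticket.close_job())"
```

```text
the job is handed in; nothing more can be done
None
```

I placed the rinsed beaker on the empty peg and let it go, then lifted the loaded rack about 12 cm. The job is handed in with the rack held still and nearly level, all four beakers on their pegs; the hand-in returned no verdict.

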